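# Set the filter wheel to yellow

## Task

Two colour-filter wheels stand on the bench, one in a blue housing and one in a grey housing. Turn the wheel in the blue housing by its knob until its yellow sector fills the little window in the arm over its rim, then let go. Leave the wheel in the grey housing as it is set.

Things in the scene. Friction and masses are not known exactly. Their poses are not given: they have to be found in the camera images.
- blue_wheel_grip (a point): On the axis of the wheel to turn (round blue housing, fixed, 148 mm across), 56 mm above the bench, inside its knob: an upright black bar 46 mm long, 13 mm thick, reaching 36 to 70 mm above the bench. Turns with the wheel: x runs along the bar towards the yellow sector, as does the white line on the knob, y across its thickness, z up. Light friction (0.04 N m), no clicks; stays where left.
- blue_wheel_yellow (a point): Middle of the yellow sector on the blue-housed wheel, 50 mm from the axis, 21 mm above the bench; turns with the wheel. The disc is 134 mm across, its top 20 mm above the bench, with six 60-degree coloured sectors. At the start yellow stands 30 to 80 degrees counter-clockwise of the window, seen from above; turn it back clockwise.
- blue_wheel_window (a point): Centre of the fixed window of the blue housing, 50 mm from the axis, 27 mm above the bench; x points outward from the axis. The opening is 20 mm along the radius and 18 mm across, in a blue arm over the disc's rim. The arm is up to 50 mm wide, spans 34 to 86 mm from the axis; its top is 27 mm (screw heads 28.5 mm) above the bench.
- grey_wheel_yellow (a point): Middle of the yellow sector of the other wheel, of the same form and colours but in a grey housing: 50 mm from that wheel's axis, 21 mm above the bench, turning with it; x points outward from that axis. This wheel is to be left alone.

How it is judged (in metres and radians):
At the end, for the whole second after the job is handed in: The yellow sector of the wheel in the blue housing fills its window: its middle is within 14 mm (16 degrees) of the window's centre. The wheel in the grey housing is still as it was set (within 10 mm at its yellow sector) (horizontal distance between blue_wheel_yellow and blue_wheel_window below 0.014 m and distance of grey_wheel_yellow from where it was at the start of the episode below 0.01 m); the robot touches nothing.
It fails at once if the wheel in the grey housing is turned (its yellow sector moves 10 mm or more) (distance of grey_wheel_yellow from where it was at the start of the episode above 0.01 m).
It also fails if it takes over 29 s, if anything falls off the work surface, if the arm or the gripper's body presses on something with over 40 N, if the wrist force passes 120 N, or if a joint passes its speed limit or range.

## Robot

A 6-joint arm with a two-finger parallel gripper is mounted at the origin on a cart in front of the work surface, level with it; the furniture and walls round the work are solid. World frame = base frame: x ahead of the robot, y to its left, z up, the work surface at z = 0. Lengths are in mm, angles in rad, forces in N, time in s.
With the tool pointing down it reaches from about 350 to 975 mm from the base axis. Payload 7.1 kg.
Tool frame: the origin (TCP) lies at the very end of the fingers, on their centre line; the grasp point (between the pads) lies 19 mm behind it; z points along the fingers, y is the line along which they close (so a half turn about z gives the same grasp; the last joint's range is limited). The gripper opens to 88 mm and grips with 3 to 60 N. Pads are 20 mm wide; open, the fingers measure 115 mm over their backs; the gripper's body (75 mm by 178 mm) begins 61 mm behind the grasp point.
Start: joints at [-1.174, 0.423, 1.63, -0, 1.089, -0.019], TCP at [252.466, -571.722, 222.675] pointing down, gripper open.
Joint ranges: [-3, 3], [-0.9, 2.11], [0.09, 2.58], [-1.31, 4.45], [0.11, 2.69], [-2.54, 2.54]. Speed limits (rad/s): [2.39, 2.39, 3.01, 3.14, 3.14, 3.14].

## Interface

Orientations are given as a rotation vector (axis times angle).
In Python, from workcell import * gives the robot as it stands.
- The arm moves only by the tool step_arm, never from a script. Its argument "deltas" is a list of rows, each a list of 3 entries, a list of its own where there are three numbers: the shift along the tool's x, y, z in units of 300 mm (1.0 is 300 mm), then the turn, a rotation vector about the tool's x, y, z in units of 1.5 rad (1.0 is 1.5 rad), then the gripper command: -1 is shut, 1 is fully open, values between are in proportion. In form: [[[dx, dy, dz], [rx, ry, rz], gripper], ...]. A call has 1 to 20 rows; each row is the pose to reach, as a shift and turn from the pose commanded when the call began, along the tool's axes at that moment; what a row does not reach only later rows make up. A row lasts 1/12 s, in which the tool goes at most 41.7 mm and 7.16 degrees, less where a joint would pass 70% of its speed; a pose out of reach is approached as far as the arm can. A call with a number of a shift or a turn outside -1 to 1 is refused whole. A call with a gripper value outside its range is refused whole. The fingers move at their own pace and stop on an object; the grip force is fixed at half the most. Time passes only in rows, so rows that repeat a pose let the fingers close. It gives the time, the measured TCP pose, the force, the opening and the grip force at its end, in the units of the state.
- get_obs(): the state, without advancing time (a new reading comes with each control period).
- get_image(name): name is "side" or "top" or "wrist"; returns a dict with "pixels" (384x512x3 uint8, red, green, blue), "fx", "fy", "cx", "cy" (pixels), "T" (4x4, takes a point from camera to world coordinates). Camera axes: x right, y down, z forward; pixel columns grow to the right and rows downward; lengths in mm; the calibration is good to about 2 mm. A picture is of the moment at which its call begins. There is no depth.
- close_job(): hands the job in; it is judged then, once.
The state is a dict: "t": time; "qpos": joint angles; "qvel": joint speeds; "joint_torque": joint torques, N m; "ee_pos": TCP position; "orientation": TCP orientation; "ft_force": force on the tool from outside, world axes, zero at the start; "moment": the same for the moment, N m; "width": finger opening in mm; "grasp_force": force on a finger pad.
Only numpy, scipy, OpenCV 4.12 (cv2) and the standard library are available. Lean on these libraries where they do the work, as an engineer would, in place of code of your own. Each camera call takes 0.05 s, during which the arm holds its last target. There are 200 camera calls.

## Working session

There is one attempt and no reset: what is moved stays moved. The work goes in short steps, Python scripts to look and compute and a tool call to move; the robot and the scene stay as the last step left them, time stands still between calls to the robot, and variables do not carry over. Pictures are saved under pics/ and viewed, at most 10 in all, crops included, and the job is handed in when it is done.

Besides the shell and the picture viewer there is one more tool, called after "Emit:" in YAML: its name, and indented under it one key for each argument. step_arm: Moves the arm, as the interface text tells. Its arguments: {"type":"object","properties":{"deltas":{"type":"array","items":{"type":"array"}}},"required":["deltas"]}

```bash
mkdir -p pics; python3 - <<'E'
from workcell import *
import cv2
o=get_obs();print(o['ee_pos'],o['orientation'],o['t'])
for n in("top","side"):
    i=get_image(n);cv2.imwrite(f"pics/{n}0.png",i["pixels"][:,:,::-1]);print(n,i["fx"],i["cx"],i["cy"],i["T"].round(3).tolist())
E
```

```text
[ 252.24277207 -571.21247084  221.90007967] [-3.07247791e+00 -6.48047986e-01  4.43919684e-04] 0.0
top 421.70699011975137 256.17912416861714 194.02659550299785 [[0.014, -0.987, 0.162, 458.144], [-1.0, -0.011, 0.019, -141.707], [-0.017, -0.162, -0.987, 999.162], [0.0, 0.0, 0.0, 1.0]]
side 446.2412217459654 253.06180422711756 201.37457264123313 [[-0.999, -0.006, -0.037, 611.207], [0.028, 0.532, -0.846, 702.041], [0.025, -0.846, -0.532, 609.451], [0.0, 0.0, 0.0, 1.0]]
```

View pics/top0.png

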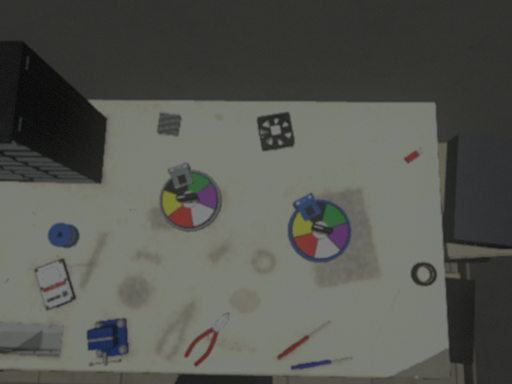

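The top view shows the blue wheel at about (320,231) with its window at about (310,209), and the grey wheel at (190,200). I'll enlarge the blue one.

```bash
cat > h.py <<'E'
import numpy as np
def ground(i,u,v,z):
    T=i["T"];d=T[:3,:3]@[(u-i["cx"])/i["fx"],(v-i["cy"])/i["fy"],1];p=T[:3,3]
    return p+d*(z-p[2])/d[2]
E
python3 - <<'E'
from workcell import *
from h import *
import cv2
i=get_image("top")
a=i["pixels"][180:280,270:370,::-1]
a=cv2.convertScaleAbs(cv2.resize(a,(600,600),interpolation=cv2.INTER_CUBIC),alpha=1.4)
cv2.imwrite("pics/c1.png",a)
print(ground(i,320,231,20),ground(i,190,200,20))
E
```

```text
[ 533.584501   -271.25712598   20.        ] [602.68693231  33.25893311  20.        ]
```

View pics/c1.png

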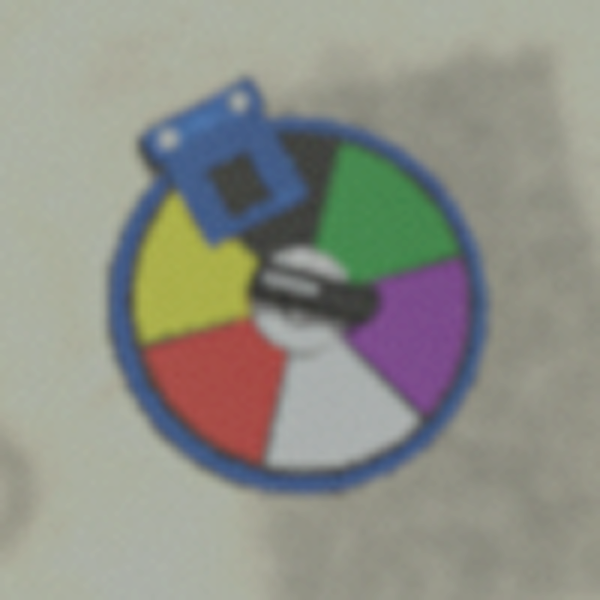

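The crop shows the disc centre at about (300,306), the window at (240,186), and the knob bar from (252,283), the white-line end, to (378,303). I'll work out the angles and the approach.

```bash
cat > m.py <<'E'
from workcell import *
from h import *
from scipy.spatial.transform import Rotation as R
i=get_image("top");g=lambda c,z:ground(i,270+(c[0]+.5)/6-.5,180+(c[1]+.5)/6-.5,z)
c=g((300,306),20);w=g((240,186),27);k1=g((252,283),70);k2=g((378,303),70)
an=lambda d:np.degrees(np.arctan2(d[1],d[0]))
print(c,w,(k1+k2)/2,k1-k2,np.linalg.norm(w-c),"win",an(w-c),"knob",an(k1-k2))
b=[g(p,20)-g((300,306),20) for p in((340,140),(460,258),(425,415),(265,465),(142,345))]
print([an(x) for x in b])
o=get_obs();r=R.from_rotvec(o["orientation"]);M=r.as_matrix();print(M.round(3))
print("tool y az",an(M[:,1]),"shift to (c,z=220)",M.T@(np.r_[c[:2],220]-o["ee_pos"])/300,o["qpos"])
E
python3 m.py
```

```text
[ 534.53595636 -270.30553863   20.        ] [ 579.99934903 -246.76453651   27.        ] [ 535.46591537 -269.24399679   70.        ] [ 6.75506425 45.94533207  0.        ] 51.672999279095905 win 27.37517805326548 knob 81.63606964228809
[np.float64(-14.046361495335537), np.float64(-72.66606123827914), np.float64(-130.9933825203331), np.float64(167.07381906429754), np.float64(104.52906135969698)]
[[ 0.915  0.404 -0.   ]
 [ 0.404 -0.915  0.001]
 [-0.    -0.001 -1.   ]]
tool y az -66.17361133850129 shift to (c,z=220) [ 1.26595271 -0.53820937  0.00779633] [-1.17399086e+00  4.23585224e-01  1.63036518e+00 -2.06684471e-05
  1.08857224e+00 -1.90338739e-02]
```

Emit:
step_arm:
  deltas:
    - [[0.95,-0.4,0],[0,0,-0.628],0.3]
    - [[0.95,-0.4,0],[0,0,-0.628],0.3]
    - [[0.95,-0.4,0],[0,0,-0.628],0.3]
    - [[0.95,-0.4,0],[0,0,-0.628],0.3]
    - [[0.95,-0.4,0],[0,0,-0.628],0.3]
    - [[0.95,-0.4,0],[0,0,-0.628],0.3]
    - [[0.95,-0.4,0],[0,0,-0.628],0.3]
    - [[0.95,-0.4,0],[0,0,-0.628],0.3]
    - [[0.95,-0.4,0],[0,0,-0.628],0.3]
    - [[0.95,-0.4,0],[0,0,-0.628],0.3]
    - [[0.95,-0.4,0],[0,0,-0.628],0.3]

```text
t: 1.12
ee_pos: [464.2, -347.2, 222.5]
orientation: [-2.446, -1.971, 0.001]
ft_force: [1.0, -0.7, -0.5]
width: 57.0
grasp_force: 0.0
```

```bash
cat > s.py <<'E'
from workcell import *
from h import *
from scipy.spatial.transform import Rotation as R
import sys
x,y,z,az=map(float,sys.argv[1:])
o=get_obs();M=R.from_rotvec(o["orientation"]).as_matrix();a=np.degrees(np.arctan2(M[1,1],M[0,1]))
print(o["t"],o["ee_pos"],"az",a,"shift",M.T@(np.r_[x,y,z]-o["ee_pos"])/300,"rz",-np.radians(az-a)/1.5,"tilt",M[:,2],o["qpos"].round(2),o["width"])
E
python3 s.py 535 -270 130 -12
```

```text
1.1167 [ 464.19685659 -347.24423133  222.53410061] az -12.290397595279845 shift [0.30187181 0.1759368  0.30831234] rz -0.003378929451671498 tilt [-4.94515530e-04 -6.95730011e-05 -9.99999875e-01] [-0.66  0.36  1.73 -0.    1.05 -0.45] 57.04688286102695
```

Emit:
step_arm:
  deltas:
    - [[0.3,0.175,0.2],[0,0,0],0.3]
    - [[0.3,0.175,0.2],[0,0,0],0.3]
    - [[0.3,0.175,0.2],[0,0,0],0.3]
    - [[0.3,0.175,0.2],[0,0,0],0.3]
    - [[0.3,0.175,0.2],[0,0,0],0.3]

```text
t: 1.53
ee_pos: [534.3, -269.9, 161.4]
orientation: [-2.443, -1.971, 0.002]
ft_force: [-0.3, -0.4, -0.9]
width: 57.3
grasp_force: 0.0
```

```bash
python3 s.py 535 -270 38 -12; python3 - <<'E'
from workcell import *
import cv2
i=get_image("wrist");cv2.imwrite("pics/w1.png",i["pixels"][:,:,::-1])
E
```

```text
1.5333 [ 534.2931482  -269.9297757   161.38432294] az -12.216010578784113 shift [9.16302133e-05 3.43222447e-03 4.11273561e-01] rz -0.002513397212614253 tilt [-2.47453929e-03  9.78941291e-04 -9.99996459e-01] [-0.49  0.46  1.73 -0.    0.95 -0.27] 57.32727704435273
```

View pics/w1.png

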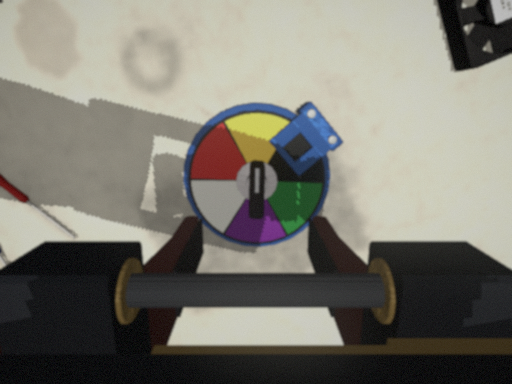

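The wrist view shows the knob bar upright from (257,164) to (258,216), midway between the fingers. The window is at (299,147) and the ring spans columns 186 to 328. I'll check these against the calibration.

```bash
python3 - <<'E'
from workcell import *
from h import *
i=get_image("wrist")
an=lambda d:np.degrees(np.arctan2(d[1],d[0]))
a,b=ground(i,257,164,70),ground(i,258,216,70)
w=ground(i,299,147,27); c=(ground(i,186,176,15)+ground(i,328,176,15))/2
y1,y2=ground(i,222,122,20),ground(i,281,123,20);print((a+b)/2,a-b,an(a-b),"w",w,"c",c)
k=(a+b)/2;print("win",an(w-k),"yellow edge",an(y1-k))
E
```

```text
[ 536.56566453 -270.48365375   70.        ] [ 8.48979168 43.267789    0.        ] 78.89873893336967 w [ 581.02445841 -248.60065377   27.        ] c [ 536.60471704 -269.59823215   15.        ]
win 26.206807133940135 yellow edge 109.41230785586852
```

Emit:
step_arm:
  deltas:
    - [[0,0.005,0.41],[0,0,0],0.3]
    - [[0,0.005,0.41],[0,0,0],0.3]
    - [[0,0.005,0.41],[0,0,0],0.3]
    - [[0,0.005,0.41],[0,0,0],0.3]
    - [[0,0.005,0.41],[0,0,0],0.3]
    - [[0,0.005,0.41],[0,0,0],-1]
    - [[0,0.005,0.41],[0,0,0],-1]
    - [[0,0.005,0.41],[0,0,0],-1]
    - [[0,0.005,0.41],[0,0,0],-1]
    - [[0,0.005,0.41],[0,0,0],-1]
    - [[0,0.005,0.41],[0,0,0],-1]
    - [[0,0.005,0.41],[0,0,0],-1]
    - [[0,0.005,0.41],[0,0,0],-1]

```text
t: 2.72
ee_pos: [535.3, -269.9, 40.0]
orientation: [-2.443, -1.972, 0.002]
ft_force: [-6.2, 0.7, 7.8]
width: 12.6
grasp_force: 30.0
```

Emit:
step_arm:
  deltas:
    - [[0,0,0],[0,0,0.05],-1]
    - [[0,0,0],[0,0,0.1],-1]
    - [[0,0,0],[0,0,0.15],-1]
    - [[0,0,0],[0,0,0.2],-1]
    - [[0,0,0],[0,0,0.25],-1]
    - [[0,0,0],[0,0,0.3],-1]
    - [[0,0,0],[0,0,0.35],-1]
    - [[0,0,0],[0,0,0.4],-1]
    - [[0,0,0],[0,0,0.45],-1]
    - [[0,0,0],[0,0,0.5],-1]
    - [[0,0,0],[0,0,0.55],-1]
    - [[0,0,0],[0,0,0.59],-1]
    - [[0,0,0],[0,0,0.59],-1]
    - [[0,0,0],[0,0,0.59],-1]
    - [[0,0,0],[0,0,0.59],-1]

```text
t: 3.97
ee_pos: [535.6, -270.2, 40.0]
orientation: [-3.053, -0.736, 0.002]
ft_force: [-4.0, -0.3, 7.5]
width: 13.0
grasp_force: 30.0
```

```bash
python3 s.py 535 -270 38 -63
```

```text
3.9667 [ 535.60983027 -270.15657448   40.02854998] az -62.904829148732794 shift [-0.00156303 -0.00138273  0.00676549] rz 0.0011073631376923702 tilt [-1.69765608e-03  4.21232363e-04 -9.99998470e-01] [-0.49  0.64  1.78 -0.    0.73  0.61] 12.953949537905512
```

Release partway (the fingers stay over the disc), then lift and look.

Emit:
step_arm:
  deltas:
    - [[0,0,0],[0,0,0],0.3]
    - [[0,0,0],[0,0,0],0.3]
    - [[0,0,0],[0,0,0],0.3]
    - [[0,0,0],[0,0,0],0.3]
    - [[0,0,0],[0,0,0],0.3]
    - [[0,0,0],[0,0,0],0.3]
    - [[0,0,-0.1],[0,0,0],0.3]
    - [[0,0,-0.2],[0,0,0],0.3]
    - [[0,0,-0.3],[0,0,0],0.3]
    - [[0,0,-0.4],[0,0,0],0.3]
    - [[0,0,-0.4],[0,0,0],0.3]
    - [[0,0,-0.4],[0,0,0],0.3]
    - [[0,0,-0.4],[0,0,0],0.3]

```text
t: 5.05
ee_pos: [536.1, -270.0, 159.2]
orientation: [-3.054, -0.736, 0.001]
ft_force: [-0.4, -0.1, 0.1]
width: 57.0
grasp_force: 0.0
```

```bash
python3 - <<'E'
from workcell import *
import cv2
i=get_image("wrist");a=i["pixels"][80:270,150:370,::-1];cv2.imwrite("pics/w2.png",cv2.resize(a,None,fx=3,fy=3,interpolation=cv2.INTER_CUBIC))
E
```

```text
(no output)
```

View pics/w2.png

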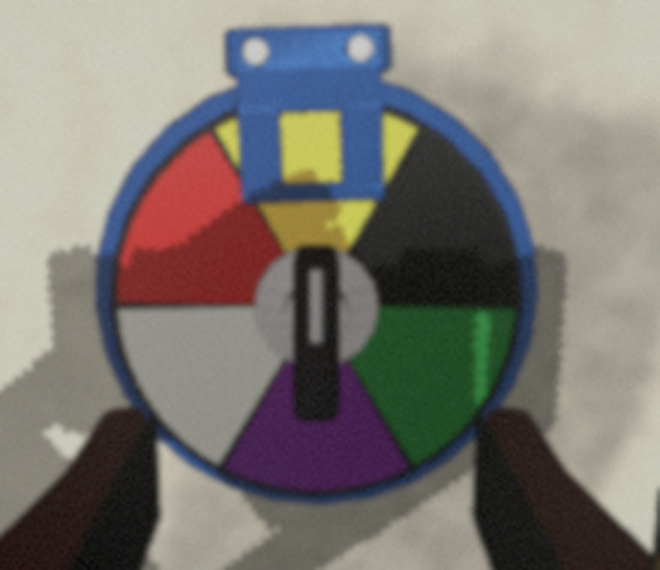

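The window, at about (312,147) in the crop, is filled with yellow, and the sector's edges at (215,125) and (418,125) sit evenly on either side of it. The gripper is clear of the wheel.

```bash
python3 -c "
from workcell import *
print(close_job())"
```

```text
the job is handed in; nothing more can be done
None
```

I turned the blue-housed wheel about 51° clockwise, let go and handed the job in at about 5 s; the last close-up shows yellow filling its window, and the arm never went near the grey wheel.

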